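Mount the tray stop on the weighing platform

ROBOT

A 6-joint arm with a two-finger parallel gripper is mounted at the origin on the work surface. World frame = base frame: x ahead of the robot, y to its left, z up, the work surface at z = 0. Lengths are in mm, angles in rad, forces in N, time in s.
With the tool pointing down it reaches from about 275 to 850 mm from the base axis. Payload 5.2 kg.
Tool frame: the origin (TCP) lies midway between the tips of the shut fingers; the grasp point (between the pads) lies 19 mm behind it; z points along the fingers, y is the line along which they close (so a half turn about z gives the same grasp; the last joint's range is limited). The gripper opens to 85 mm and grips with 20 to 120 N. Pads are 22 mm wide; open, the fingers measure 114 mm over their backs; the gripper's body (76 mm by 85 mm) begins 54 mm behind the grasp point. The pads swing forward as they close: fully open they stand 13 mm farther back than shut.
Start: joints at [-1.369, 0.259, 1.535, -0, 1.348, -0.203], TCP at [216.63, -505.546, 231.31] pointing down, gripper open.
Joint ranges: [-3.14, 3.14], [-0.91, 2.08], [0.19, 2.58], [-1.22, 4.36], [0.22, 2.71], [-3.12, 3.12]. Speed limits (rad/s): [2.57, 2.57, 3.14, 3.14, 3.14, 3.14].

INTERFACE

Orientations are given as a unit quaternion [w, x, y, z].
In Python, from plant import ctrl gives the robot as it stands. The module is installed in compiled form; this text tells all that it offers.
- The arm moves only by the shell command python3 -m creep 'ROWS' [OPENING] [FORCE]. ROWS is JSON, a list that holds one entry, the list of rows, each a list of 4 numbers: the shift along the tool's x, y, z in mm, then the turn about the tool's z in rad. A call has 1 to 5 rows; each row shifts and turns the commanded pose from where the row before left it, along the tool's axes as they then stand; what a row does not reach is not made up. A row lasts 1/10 s, in which the tool goes at most 50 mm and 8.59 degrees, less where a joint would pass 70% of its speed; a pose out of reach is approached as far as the arm can. A call with a gripper value outside its range is refused whole. OPENING is the finger opening in mm, from 0 to 85.4, set as the call begins (- or left out, the last holds). The fingers move at their own pace and stop on an object; FORCE is the grip in N (left out, the last holds). Time passes only in rows, so rows that do not move let the fingers close. It gives the time, the measured TCP pose, the force, the opening and the grip force at its end, in the units of the state.
- ctrl.get_obs(): the state, without advancing time (a new reading comes with each control period).
- ctrl.capture(name): name is "scene" or "top" or "wrist"; returns (picture, depth): 384x512x3 uint8, blue, green, red; 384x512 float32, mm along the optical axis (not along the pixel's ray), 0 where there is no reading.
- ctrl.camera_model(name): a dict with "K" (3x3 intrinsics, pixels), "pose" (4x4, takes a point from camera to world coordinates). Camera axes: x right, y down, z forward; pixel columns grow to the right and rows downward; lengths in mm; the calibration is good to about 2 mm. A picture is of the moment at which its call begins: read the wrist's pose just before it. camera_model takes no time and is no camera call; for the wrist camera it gives the pose at the moment of the call.
- ctrl.sign_off(): hands the job in; it is judged then, once.
Trained networks look in the newest picture that a camera, given by its name, has taken for a name from the list of things; names that differ only in an ending like _2 or _b are one class to them, and where a whole thing is asked for, a point or a joint stands for the part that bears it (a point fixed in the world has none). Each returns a list of dicts, best first, with "confidence" (0 to 1); they miss things now and then, are a little off and sometimes report something else, mostly with a low value. They report only what shows in the picture. A call takes as long as a camera call. They do not tell look-alikes from the thing itself.
- ctrl.find_in(camera, query): "point" ([x, y, z] in mm, in world coordinates, good to about 4 mm: the middle of the surface that is visible of it).
- ctrl.trace(camera, query): "mask" (384x512 bool, what is visible of it).
- ctrl.place_of(camera, query): "point" ([x, y, z] in mm, in world coordinates, good to about 4 mm: a listed point, or the origin of a listed thing).
The state is a dict: "clock": time; "joint_positions": joint angles; "joint_velocities": joint speeds; "joint_efforts": joint torques, N m; "tool_pos": TCP position; "ee_rot": TCP orientation; "ft_force": force on the tool from outside, world axes, zero at the start; "ft_torque": the same for the moment, N m; "opening": finger opening in mm; "finger_force": force on a finger pad.
Only numpy, scipy, OpenCV 4.12 (cv2) and the standard library are available. Lean on these libraries where they do the work, as an engineer would, in place of code of your own. Each camera call takes 0.05 s, during which the arm holds its last target. There are 200 camera calls.

TASK

Mount the loose aluminium tray stop on the scale's platform: its hole down over the locating pin with the foot lying flush on the platform, and the long front edge of the foot turned up against the short stop peg, then let go. The pin stands off-centre on its adjuster disc, so nudge the stop about until you feel it drop home. The load cell is delicate: never push the stop or the gripper against the scale, downwards or sideways, with more than about 2 kg of force, and leave the other things where they are.

Things in the scene. Friction and masses are not known exactly. Their poses are not given: they have to be found in the camera images.
- scale: Counter scale, fixed: a level, rigid, square steel platform 310 x 310 mm on a grey housing, its flat top 80 mm above the counter. Origin on the counter under the platform's middle; x points away from the keypad head (on its -x side, below the platform top), z up. On the platform: the flush dark adjuster disc with the locating pin, the stop peg and a loose test weight.
- adjuster (a point): Centre of the dark adjuster disc (34 mm across), at the platform's top; axes as the scale's; 30 mm in +x, 50 mm in -y of the platform's middle. The steel locating pin stands fixed on the disc, its axis 6 mm from the disc's centre in a direction that differs each run and is not reported. Pin: 12 mm diameter, 10 mm high, the top 2.5 mm tapering to 9 mm diameter.
- peg (a point): Top centre of the stop peg, fixed upright steel, 12 mm diameter, 14 mm high, on the platform; axes as the scale's; 28 mm in -x and 60 mm in +y of the adjuster's centre. When mounted, the stop's x axis points roughly (within 0.25 rad) along the scale's +y, and its front edge meets the peg's +x side; turned clockwise (seen from above) from there it is clear of the peg.
- stop: Tray stop, loose on the counter, aluminium, 0.2 to 0.31 kg. Flat foot 110 (its x) x 60 (its y) x 8 mm thick, carrying an upright fin: x = -45 to +45 mm, 10 mm thick (y = -25 to -15 mm), top 58 mm above the underside. Origin at the centre of the foot's underside; z up. The long front edge is the foot's side at y = +30 mm, away from the fin.
- hole (a point): Centre of the through hole in the tray stop's foot, at the underside; 14 mm diameter, 8 mm deep; at x = -20 mm, y = +8 mm in the stop's frame; axes as the stop's. Flush on the platform this point is at platform-top height; resting on top of the pin, the foot is up to 10 mm higher.
- holder: Bystander: small aluminium ticket holder with no hole, foot 50 x 45 mm, with an upright white card 70 mm wide, 78 mm tall; it and the tray stop may stand in either of two places. Origin under its middle.
- tray: Bystander: white foam tray 180 x 130 x 25 mm with four green peppers. Origin under its middle.
- weight: Bystander: steel test weight 38 mm across, 54 mm tall, 0.5 kg, standing near the far left corner of the platform (+x, +y of the scale). Origin under its middle.
- tape: Bystander: roll of clear tape, 84 mm across, 24 mm high, lying flat. Origin under its middle.
- stapler: Bystander: black stapler 130 mm long, 55 mm tall. Origin under its middle.
There are look-alikes about, which are no part of the job. Leave any orange or pink look-alike of the stop alone.

How it is judged:
By the outcome, as a careful person would: the job done as asked, in the order asked, and still so for the second after the job is handed in, with the robot touching nothing.
It also fails if it takes over 72 s, if anything falls off the work surface, if the arm or the gripper's body presses on something with over 40 N, if the wrist force passes 120 N, or if a joint passes its speed limit or range.

## Working session

There is one attempt and no reset: what is moved stays moved. The work goes in short steps, Python scripts to look and compute and a shell command to move; the robot and the scene stay as the last step left them, time stands still between calls to the robot, and variables do not carry over. Pictures are saved under pics/ and viewed, at most 10 in all, crops included, and the job is handed in when it is done.

```bash
mkdir -p pics; cat > h.py <<'E'
import numpy as np, cv2
from plant import ctrl
def world(cam,u,v,d,P=None):
    m=ctrl.camera_model(cam);K=np.array(m["K"]);P=np.array(m["pose"]) if P is None else P
    p=np.array([(u-K[0,2])/K[0,0]*d,(v-K[1,2])/K[1,1]*d,d,1.0]);return (P@p)[:3]
def cloud(cam,D):
    m=ctrl.camera_model(cam);K=np.array(m["K"]);P=np.array(m["pose"])
    v,u=np.mgrid[:D.shape[0],:D.shape[1]]
    p=np.stack([(u-K[0,2])/K[0,0]*D,(v-K[1,2])/K[1,1]*D,D],-1)
    return p@P[:3,:3].T+P[:3,3]
E
python3 - <<'E'
from h import *
o=ctrl.get_obs();print(o)
ims=[]
for c in("scene","top"):
    I,D=ctrl.capture(c);ims.append(I);np.save(c+".npy",D)
    print(c,np.array(ctrl.camera_model(c)["pose"]).round(2).tolist(),np.array(ctrl.camera_model(c)["K"]).round(1).tolist())
    for q in("stop","hole","scale","adjuster","peg","holder","weight"):
        print(q,[(np.round(r["point"]).tolist(),round(r["confidence"],2)) for r in ctrl.place_of(c,q)][:4])
    cv2.imwrite(f"pics/{c}1.png",cv2.resize(I,(800,600)))
E
```

```text
{'clock': 0.0, 'joint_positions': array([-1.36881232e+00,  2.59345619e-01,  1.53609756e+00, -2.21406100e-06,
        1.34801250e+00, -2.02816956e-01]), 'joint_velocities': array([-0.00197271,  0.00021776, -0.00194342, -0.00077374, -0.00016037,
        0.00038408]), 'joint_efforts': array([ 1.97637048e-03, -4.46024537e+01, -2.90573287e+01, -5.08509322e-05,
        1.15619134e-02, -1.54104676e-06]), 'tool_pos': array([ 216.51166748, -505.00542179,  230.46748766]), 'ee_rot': array([-9.31512988e-04,  9.79586378e-01,  2.01021544e-01, -6.91493742e-07]), 'ft_force': array([-0.61261996,  0.20871553,  0.32425777]), 'ft_torque': array([ 0.01757541,  0.07955463, -0.01708571]), 'finger_force': 0.0, 'opening': 85.33297720098297}
scene [[0.6, 0.51, -0.62, 1332.56], [0.8, -0.36, 0.47, -478.03], [0.02, -0.78, -0.62, 836.73], [0.0, 0.0, 0.0, 1.0]] [[375.9, 0.0, 258.1], [0.0, 375.9, 199.2], [0.0, 0.0, 1.0]]
stop [([785.0, 190.0, -2.0], 0.82), ([622.0, 271.0, -2.0], 0.74), ([773.0, 359.0, 0.0], 0.57), ([563.0, 596.0, 1.0], 0.56)]
hole [([558.0, 611.0, -5.0], 0.87), ([641.0, 255.0, 1.0], 0.85), ([789.0,
[... 237 characters left out ...]
[674.0, 39.0, 78.0], 0.49)]
top [[-0.01, -0.99, 0.17, 408.26], [-1.0, 0.0, -0.01, 82.41], [0.01, -0.17, -0.99, 1134.22], [0.0, 0.0, 0.0, 1.0]] [[363.4, 0.0, 257.5], [0.0, 363.4, 186.6], [0.0, 0.0, 1.0]]
stop [([568.0, 593.0, -2.0], 0.97), ([785.0, 192.0, -2.0], 0.96), ([625.0, 269.0, -0.0], 0.9), ([771.0, 354.0, -2.0], 0.62)]
hole [([641.0, 259.0, -3.0], 0.92), ([792.0, 343.0, -1.0], 0.84), ([766.0, 192.0, -6.0], 0.73), ([556.0, 612.0, -2.0], 0.72)]
scale [([581.0, -92.0, -0.0], 0.9)]
adjuster [([614.0, -139.0, 80.0], 0.62)]
peg [([579.0, -84.0, 97.0], 0.73), ([600.0, 423.0, -0.0], 0.38)]
holder [([413.0, 297.0, -6.0], 0.73)]
weight [([576.0, -85.0, 96.0], 0.55), ([676.0, 42.0, 79.0], 0.51)]
```

View pics/scene1.png

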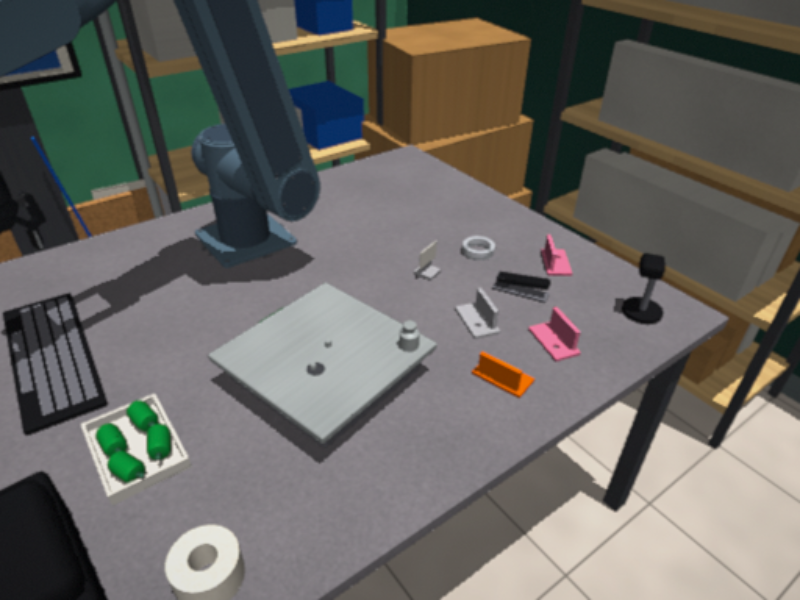

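View pics/top1.png

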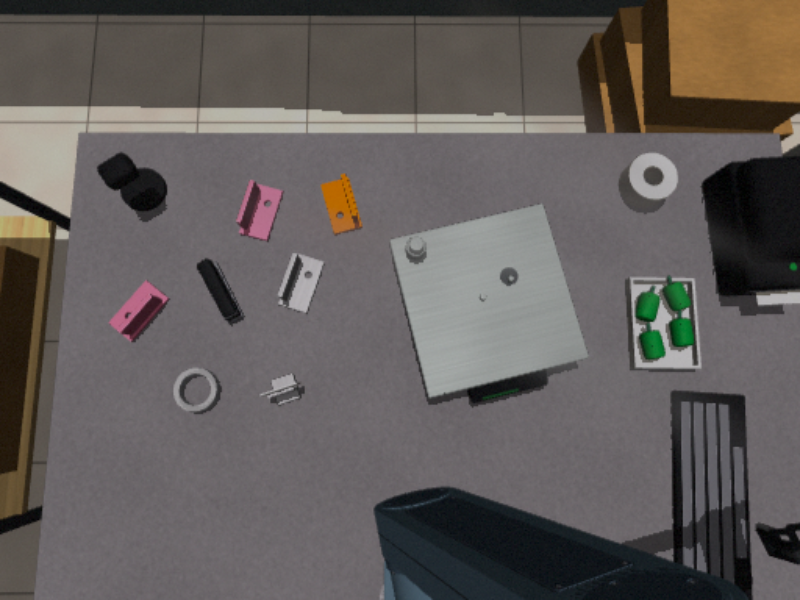

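The scene picture shows the grey stop at about (478,315), with its fin toward the shelf. In the top picture it is at (301,282) with the hole at (308,274). The disc with its pin is at (509,276), the peg at (482,297) and the weight at (415,247), all on the scale. Next I'll get the stop pose and scale yaw.

```bash
python3 - <<'E'
from h import *
I,D=ctrl.capture("top");C=cloud("top",D)
hsv=cv2.cvtColor(I,cv2.COLOR_BGR2HSV)
near=lambda p,r:np.hypot(C[...,0]-p[0],C[...,1]-p[1])<r
ms=[r for r in ctrl.trace("top","stop")]
for r in ms: 
    p=C[r["mask"]];print(round(r["confidence"],2),p.mean(0).round(),r["mask"].sum(),cv2.mean(I,r["mask"].astype(np.uint8))[:3])
best=min(ms,key=lambda r:np.linalg.norm(np.median(C[r["mask"]],0)[:2]-[624,270]))
p=C[best["mask"]];foot=p[p[:,2]<20]
print(cv2.minAreaRect(p[:,:2].astype(np.float32)),len(foot),cv2.minAreaRect(foot[:,:2].astype(np.float32)))
fin=p[p[:,2]>45];print("fin",len(fin),fin.mean(0),cv2.minAreaRect(fin[:,:2].astype(np.float32)))
s=(abs(C[...,2]-80)<8)&near((578,-93),260)
s=cv2.morphologyEx(s.astype(np.uint8),cv2.MORPH_OPEN,np.ones((5,5)))>0
print("scale",cv2.minAreaRect(C[s][:,:2].astype(np.float32)),C[s][:,2].mean())
E
```

```text
0.86 [565. 585.  26.] 677 (95.38404726735598, 74.03249630723782, 134.04283604135895)
0.8 [622. 271.  20.] 755 (139.82119205298014, 137.1774834437086, 140.15629139072848)
0.67 [783. 191.  14.] 661 (20.225416036308623, 99.7730711043873, 168.52647503782148)
0.57 [768. 356.  25.] 734 (109.22207084468664, 88.26294277929155, 143.50817438692098)
((554.9046630859375, 180.2521209716797), (332.5284423828125, 117.1865463256836), 53.124603271484375) 572 ((625.3460083007812, 275.2597351074219), (72.45632934570312, 111.18460845947266), 72.39012908935547)
fin 124 [625.00757096 285.25204064  73.96052706] ((519.265869140625, 208.68218994140625), (327.9678955078125, 74.17781829833984), 35.9372444152832)
scale ((580.61181640625, -92.67227172851562), (310.20361328125, 309.5068359375), 13.65804672241211) 79.65811469723553
```

```bash
for i in 1; do python3 -m creep '[[[20,-45,0,0],[20,-45,0,0],[20,-45,0,0],[20,-45,0,0],[20,-45,0,0]]]' 40; done
```

```text
clock: 1.4
tool_pos: [219.7, -257.5, 231.2]
ee_rot: [0.0, 0.98, 0.201, 0.0]
ft_force: [0.7, -0.2, 0.8]
opening: 39.8
finger_force: 0.0
```

```bash
python3 -m creep '[[[42,-26,0,-0.149],[45,-20,0,-0.149],[48,-13,0,-0.149],[49,-6,0,-0.149],[49,2,0,-0.149]]]'; python3 -m creep '[[[48,9,0,-0.149],[47,16,0,-0.149],[44,23,0,-0.149],[40,30,0,-0.149],[35,35,0,-0.149]]]'
cat >> h.py <<'E'
from scipy.spatial.transform import Rotation as R
def tool():
    o=ctrl.get_obs();q=o["ee_rot"];M=R.from_quat([q[1],q[2],q[3],q[0]]).as_matrix()
    return o,np.array(o["tool_pos"]),M,np.arctan2(M[1,0],M[0,0])
def delta(xyz,yaw):
    "tool-axes shift and tool-z turn to bring TCP to xyz with tool-x yaw"
    o,p,M,y=tool();d=M.T@(np.array(xyz)-p);t=-(yaw-y+np.pi)%(2*np.pi);t=-((yaw-y+np.pi)%(2*np.pi)-np.pi)
    print("pos",p.round(1),"yaw",round(y,3),"-> shift",d.round(1),"turn",round(t,3),"F",np.round(o["ft_force"],1),"open",round(o["opening"],1),"clk",round(o["clock"],2))
E
python3 - <<'E'
from h import *
delta((630,290,200),2.834)
o,p,M,y=tool();P=np.array(ctrl.camera_model("wrist")["pose"])
print("cam in tool",(M.T@(P[:3,3]-p)).round(1),(M.T@P[:3,:3]).round(2).tolist(),ctrl.camera_model("wrist")["K"])
E
```

```text
clock: 1.9
tool_pos: [361.0, -54.4, 231.9]
ee_rot: [0.001, 0.838, 0.546, 0.0]
ft_force: [1.2, -1.2, 0.2]
opening: 40.0
finger_force: 0.0
clock: 2.4
tool_pos: [502.5, 149.2, 231.4]
ee_rot: [0.0, 0.581, 0.814, 0.0]
ft_force: [0.7, -1.5, 0.4]
opening: 40.1
finger_force: 0.0
pos [502.5 149.2 231.4] yaw 1.902 -> shift [ 91.7 166.3  31.5] turn -0.932 F [ 0.7 -1.5  0.4] open 40.1 clk 2.4
cam in tool [ 7.920e+01 -1.000e-01 -1.421e+02] [[-0.0, -0.95, -0.31], [1.0, -0.0, 0.0], [-0.0, -0.31, 0.95]] [[326.92651911   0.         250.22821743]
 [  0.         326.92651911 192.39515642]
 [  0.           0.           1.        ]]
```

```bash
python3 -m creep '[[[16,37,0,-0.149],[11,39,0,-0.149],[5,40,0,-0.149],[-1,40,0,-0.149],[0,0,0,-0.149]]]' >/dev/null; python3 -m creep '[[[0,0,0,-0.149],[0,0,0,-0.038],[0,0,0,0]]]'
cat > look.py <<'E'
from h import *
import sys
I,D=ctrl.capture("wrist");C=cloud("wrist",D)
ms=ctrl.trace("wrist","stop")
r=min(ms,key=lambda r:np.linalg.norm(np.median(C[r["mask"]],0)[:2]-[624,270]))
p=C[r["mask"]];f=p[(p[:,2]>3)&(p[:,2]<13)]
print(r["confidence"],"foot",cv2.minAreaRect(f[:,:2].astype(np.float32)))
t=p[(p[:,2]>52)&(p[:,2]<63)];print("fintop",len(t),cv2.minAreaRect(t[:,:2].astype(np.float32)),t[:,2].mean())
print([(np.round(x["point"]),round(x["confidence"],2)) for x in ctrl.place_of("wrist","hole")])
cv2.imwrite("pics/w1.png",I)
delta((630,290,100),2.834)
E
python3 look.py
```

```text
clock: 3.2
tool_pos: [620.3, 256.1, 231.0]
ee_rot: [-0.0, 0.157, 0.988, -0.0]
ft_force: [-0.2, -0.7, 0.4]
opening: 40.0
finger_force: 0.0
0.91 foot ((622.5786743164062, 270.0308837890625), (59.385196685791016, 109.95738220214844), 71.576904296875)
fintop 905 ((628.5874633789062, 289.2248229980469), (10.146596908569336, 89.58575439453125), 72.10675048828125) 57.54216681294962
[(array([643., 258.,   4.]), 0.82), (array([791., 345.,   0.]), 0.7), (array([766., 194.,   2.]), 0.58)]
pos [620.2 256.  231.4] yaw 2.826 -> shift [  1.3  35.4 131.4] turn -0.008 F [0.7 0.7 0.2] open 39.6 clk 3.35
```

View pics/w1.png

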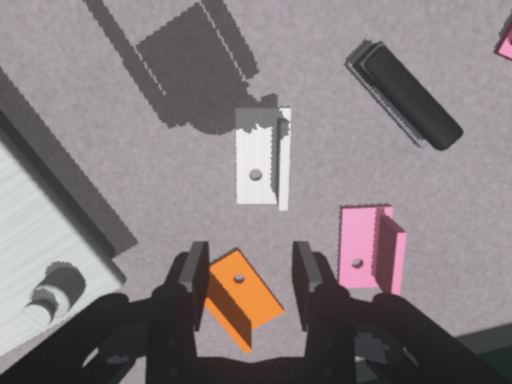

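The wrist picture shows the grey stop at about (262,155), with the hole at (256,174) and the fin along column 284. The stop yaw is 162° and the fin centre is (628.6, 289.2) at 57.5 mm, as expected. Now I'll grasp it.

```bash
python3 -m creep '[[[2,34,20,0],[0,0,48,0],[0,0,48,0],[0,0,40,0],[0,0,0,0]]]' ; python3 -m creep '[[[0,0,30,0],[0,0,23,0],[0,0,0,0],[0,0,0,0]]]'; python3 -m creep '[[[0,0,0,0],[0,0,0,0],[0,0,0,0],[0,0,0,0],[0,0,0,0]]]' 0 50
```

```text
clock: 3.85
tool_pos: [624.1, 287.6, 68.4]
ee_rot: [-0.006, 0.157, 0.988, -0.003]
ft_force: [-0.1, -0.9, 0.4]
opening: 40.1
finger_force: 0.0
clock: 4.25
tool_pos: [630.1, 289.2, 24.5]
ee_rot: [0.001, 0.157, 0.988, 0.0]
ft_force: [-0.1, -0.2, 0.6]
opening: 40.0
finger_force: 0.0
clock: 4.75
tool_pos: [630.2, 289.2, 24.8]
ee_rot: [0.002, 0.157, 0.988, 0.001]
ft_force: [-1.0, -1.6, 6.7]
opening: 9.1
finger_force: 50.0
```

```bash
python3 -m creep '[[[0,0,-20,0],[0,0,-45,0],[0,0,-50,0],[0,0,-50,0],[0,0,-35,0]]]' - 60; python3 -m creep '[[[-8,-23,0,0.149],[-21,-43,0,0.149],[-28,-39,0,0.149],[-33,-35,0,0.149],[-38,-30,0,0.149]]]'; python3 -m creep '[[[-42,-23,0,0.149],[-45,-17,0,0.149],[-47,-10,0,0.124],[-48,-4,0,0],[-48,-4,0,0]]]';python3 -m creep '[[[-24,-2,0,0],[0,0,0,0],[0,0,0,0]]]'; python3 -c "
from h import *
delta((627,-199,225),1.66)"
```

```text
clock: 5.25
tool_pos: [629.5, 289.3, 226.7]
ee_rot: [0.002, 0.157, 0.988, 0.001]
ft_force: [1.2, 0.7, -2.4]
opening: 9.2
finger_force: 59.0
clock: 5.75
tool_pos: [628.0, 70.8, 222.3]
ee_rot: [-0.0, 0.508, 0.861, -0.0]
ft_force: [1.1, 0.0, -2.7]
opening: 8.8
finger_force: 59.0
clock: 6.25
tool_pos: [629.4, -169.8, 222.4]
ee_rot: [-0.0, 0.675, 0.738, 0.0]
ft_force: [1.0, 0.1, -2.2]
opening: 9.1
finger_force: 59.0
clock: 6.55
tool_pos: [629.6, -192.5, 221.9]
ee_rot: [-0.001, 0.676, 0.737, 0.0]
ft_force: [-0.4, 0.9, -2.6]
opening: 9.0
finger_force: 59.0
pos [ 629.6 -192.5  221.9] yaw 1.658 -> shift [-6.2 -3.2 -3.1] turn -0.002 F [-0.4  0.9 -2.6] open 9.0 clk 6.55
```

```bash
python3 - <<'E'
from h import *
I,D=ctrl.capture("wrist");np.save("w2D.npy",D);cv2.imwrite("w2raw.png",I);np.save("w2P.npy",ctrl.camera_model("wrist")["pose"])
C=cloud("wrist",D);np.save("w2C.npy",C)
for q in("adjuster","peg","hole","stop"):print(q,[(np.round(x["point"],1),round(x["confidence"],2)) for x in ctrl.place_of("wrist",q)])
cv2.imwrite("pics/w2.png",cv2.resize(I,(800,600),interpolation=cv2.INTER_CUBIC))
E
```

```text
adjuster [(array([ 618.3, -134.8,   77.1]), 0.77)]
peg [(array([577.2, -83.4,  95.8]), 0.94)]
hole [(array([ 605.3, -212.6,  199.4]), 0.92), (array([578.6, -82.2,  96.9]), 0.43)]
stop [(array([ 608.4, -191. ,  197.8]), 0.72)]
```

View pics/w2.png

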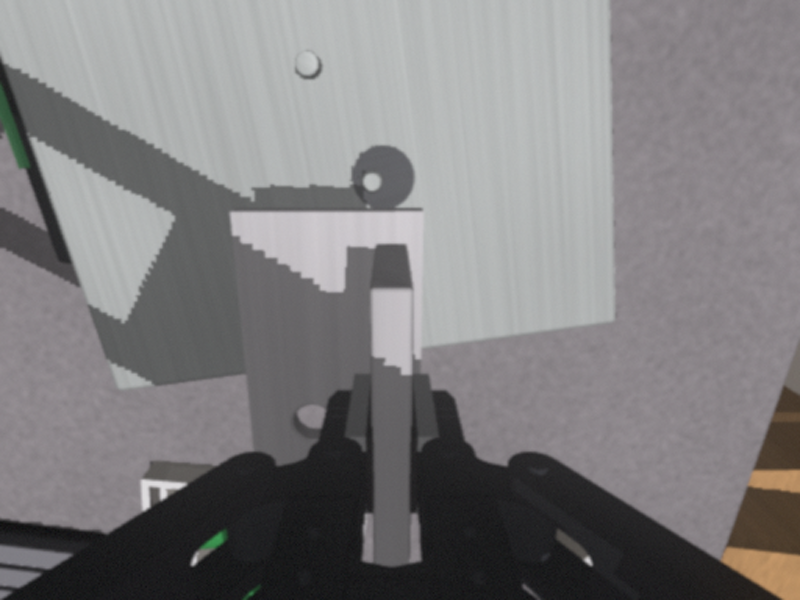

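```bash
cat >> h.py <<'E'
def plane(P,u,v,z,cam="wrist"):
    K=np.array(ctrl.camera_model(cam)["K"]);d=P[:3,:3]@np.array([(u-K[0,2])/K[0,0],(v-K[1,2])/K[1,1],1]);return P[:3,3]+d*(z-P[2,3])/d[2]
def blob(I,c,r,lo=None,hi=None):
    g=cv2.cvtColor(I,cv2.COLOR_BGR2GRAY).astype(float);v,u=np.mgrid[:384,:512]
    m=(np.hypot(u-c[0],v-c[1])<r)
    m&=(g>lo) if lo else (g<hi)
    return u[m].mean(),v[m].mean(),m.sum()
E
python3 - <<'E'
from h import *
I=cv2.imread("w2raw.png");P=np.load("w2P.npy");C=np.load("w2C.npy")
g=cv2.cvtColor(I,cv2.COLOR_BGR2GRAY)
print(g[106:136,222:268:1][::2,::2])
print(g[30:54,184:210:1][::2,::2])
o,p,M,y=tool()
# foot of held stop: points at z within foot top
L=(C-p)@M  # tool coords
m=(abs(C[...,2]-C[150,200,2])<4)&(abs(L[...,0])<75)&(abs(L[...,1])<75);print("ftop z",C[150,200],L[150,200])
q=L[m];print("tool x max",np.percentile(q[:,0],[98,99.5,100]),"y rng",np.percentile(q[:,1],[0,.5,2,98,99.5,100]))
f=(C[...,2]>235)&(abs(L[...,0])<75)&(abs(L[...,1]-0)<15)&(C[...,2]<260);q=L[f];print("fin",q[:,0].max(),q[:,1].min(),q[:,1].max(),np.median(q[:,2]),len(q))
E
```

```text
[[182 168 134  99  97  98  97  96  97  98  97  96  97  97  99  99 101  99
   99 100 105 159 187]
 [183 163 103  97  97  92  94  96  97  97  97  99  98  97  99  98 100 100
  102 100 102 140 187]
 [181 161  98  95  95  80  99 120 124 116 104  97  99  99 100 100 100 100
  102  99 100 125 182]
 [179 161  97  95  94  96 161 187 186 177 137 102  98  97  98  99 100 100
   98 100  99 121 178]
 [178 152  99  94  94 131 188 193 189 188 174 117  97  98  98 101 100 100
  100  99 102 122 178]
 [178 165 110  97  95 140 190 191 189 188 176 119 100  99  99  98 100 101
  101 101 100 126 180]
 [175 133  91  82  85 119 182 191 190 188 169 110 101  98  99  99  99 100
   98 101 101 142 184]
 [122 107  89  71  69  77 138 185 189 175 131  98  99  98  98  98  99  98
   99  99 105 157 184]
 [105 103  99  74  69  80  92 115 123 106  96  97 100  99  97  99  99  99
   99  98 117 176 185]
 [103 102 103  87  70  81  98  96  96  98  98  98  98  97  99  97  97  97
   95 103 155 184 186]
 [105 102 104 103  82  80  96  96  98  98  97  97  97  97  96  96  97  97
   99 133 178 185 185]
 [103 104 104 104 100  79  86  98
[... 630 characters left out ...]

 [180 184 176 175 185 189 195 198 200 191 119 169 185]
 [179 182 171 171 182 185 191 195 202 187 113 153 182]
 [180 182 163 147 179 184 187 193 193 159  99 161 185]
 [181 181 167 120 150 179 183 182 164 103 109 174 183]
 [182 178 183 171 124 115 122 120  92 104 159 183 184]
 [182 179 183 184 171 137 127 124 128 167 180 184 184]
 [183 179 182 183 181 181 182 186 184 183 182 183 184]]
ftop z [ 600.71974763 -144.38085046  204.6267867 ] [ 48.81880484 -25.1846868   17.8802706 ]
tool x max [55.84175192 56.29682568 56.47462827] y rng [-50.83567397 -50.28395903 -49.63541239   8.31608912   9.24603013
   9.55207929]
fin 46.558965625320795 -14.994082171734592 14.936829013410875 -32.16994042098854 6648
```

```bash
python3 - <<'E'
from h import *
P=np.load("w2P.npy")
pin=plane(P,237.8,116.1,90);disc=plane(P,244.8,113.2,80);peg=plane(P,196.8,40.5,94)
# disc via dark contour
g=cv2.cvtColor(cv2.imread("w2raw.png"),cv2.COLOR_BGR2GRAY)
a=np.array([[225.3,113],[264.5,113]]);print(plane(P,225.3,113,80),plane(P,264.5,113,80))
sx=np.array([np.cos(.2384),np.sin(.2384)]);sy=np.array([-sx[1],sx[0]])
c=np.array([580.6,-92.7]);adj=c+30*sx-50*sy;pg=adj-28*sx+60*sy
print("pin",pin,"disc",disc,np.hypot(*(pin-disc)[:2]),"peg",peg);print("nominal adj",adj,"peg",pg)
pi,pe=pin[:2],peg[:2]
for name,pi,pe in(("img",pin[:2],peg[:2]),("peg+nom",pin[:2],peg[:2]+0)):
    d=pe-pi;print("rel scale frame",d@sx,d@sy)
    # edge: normal n=stop y axis; n.d - 6 = 22
    from scipy.optimize import brentq
    f=lambda t:d@np.array([-np.sin(t),np.cos(t)])-28
    t=brentq(f,1.2,2.4);print("contact stop yaw",t,"rel to scale +y",t-.2384-np.pi/2)
yaw=t-0.12;Rz=np.array([[np.cos(yaw),np.sin(yaw)],[np.sin(yaw),-np.cos(yaw)]])
tcp=pi-Rz@[-18.6,-28.3];print("tcp",tcp,"yaw",yaw);delta((*tcp,125),yaw)
E
```

```text
[ 603.60385842 -135.49995813   80.        ] [ 636.68328262 -132.56056466   80.        ]
pin [ 614.6424754  -136.26688441   90.        ] disc [ 620.07260756 -134.20234473   80.        ] 5.809359631248766 peg [579.61827516 -83.02589445  94.        ]
nominal adj [ 621.55892077 -134.20140732] peg [580.18195229 -82.51053308]
rel scale frame -21.46084974216693 60.00607920809137
contact stop yaw 1.69777332091884 rel to scale +y -0.11142300587605658
rel scale frame -21.46084974216693 60.00607920809137
contact stop yaw 1.69777332091884 rel to scale +y -0.11142300587605658
tcp [ 642.81201556 -117.46988978] yaw 1.57777332091884
pos [ 630.2 -190.7  222.5] yaw 1.662 -> shift [71.8 19.2 97.5] turn 0.084 F [ 0.2 -0.  -2.7] open 8.8 clk 6.8
```

```bash
python3 -m creep '[[[0,0,0,0.084],[35,10,0,0],[37,9,20,0],[0,0,40,0],[0,0,30,0]]]'>/dev/null; python3 -m creep '[[[0,0,7,0],[0,0,0,0],[0,0,0,0]]]';python3 -c "
from h import *
delta((642.8,-117.5,120),1.578)"
```

```text
clock: 7.6
tool_pos: [649.9, -120.4, 127.2]
ee_rot: [0.001, 0.705, 0.709, 0.001]
ft_force: [-0.5, -0.1, -1.6]
opening: 9.2
finger_force: 59.0
pos [ 649.9 -120.4  127.2] yaw 1.576 -> shift [ 2.9 -7.1  7.2] turn -0.002 F [-0.5 -0.1 -1.6] open 9.2 clk 7.6
```

```bash
python3 -m creep '[[[3,-7,0,0],[0,0,7,0],[0,0,0,0],[0,0,0,0]]]'>/dev/null; python3 -c "
from h import *
I,D=ctrl.capture('wrist');cv2.imwrite('pics/w3.png',cv2.resize(I[150:384,100:400],None,fx=2.5,fy=2.5,interpolation=cv2.INTER_CUBIC))
print(ctrl.place_of('wrist','hole')[:1])
delta((642.8,-117.5,117),1.578)"
```

```text
[{'point': [617.8, -134.8, 96.8], 'confidence': 0.94}]
pos [ 641.9 -117.3  118.5] yaw 1.576 -> shift [-0.2  0.9  1.5] turn -0.002 F [-0.3  0.1 -3.6] open 9.0 clk 8.1
```

View pics/w3.png

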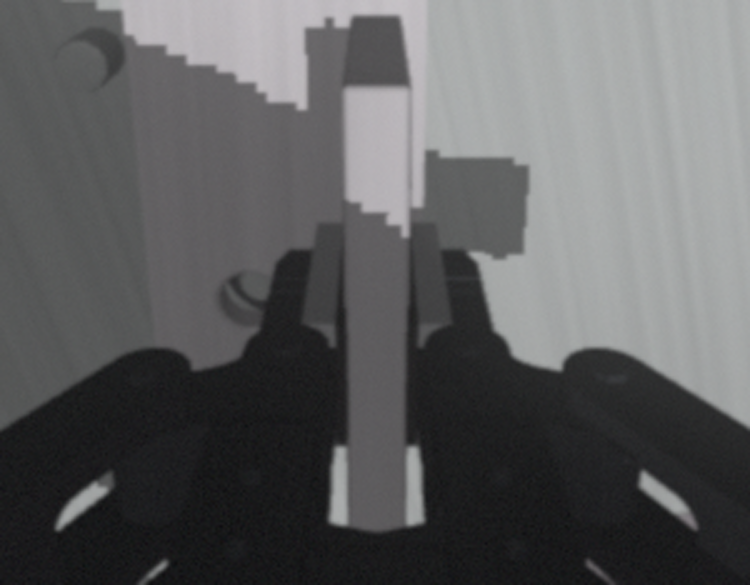

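The crop shows the hole at about (245,297), with the bright pin top appearing inside it, and the peg clear at (85,65). I'll descend gently.

```bash
python3 -m creep '[[[0,0.7,1,0],[0,0,1,0],[0,0,0,0]]]'; python3 -m creep '[[[0,0,1,0],[0,0,0,0]]]';  python3 -m creep '[[[0,0,1,0],[0,0,0,0]]]'
```

```text
clock: 8.4
tool_pos: [642.4, -117.1, 116.0]
ee_rot: [-0.0, 0.705, 0.709, -0.0]
ft_force: [-0.2, 0.0, -2.5]
opening: 9.4
finger_force: 58.9
clock: 8.6
tool_pos: [642.3, -117.1, 115.1]
ee_rot: [-0.0, 0.705, 0.709, -0.0]
ft_force: [-0.9, 0.2, -2.5]
opening: 8.8
finger_force: 58.9
clock: 8.8
tool_pos: [642.3, -117.1, 114.2]
ee_rot: [-0.0, 0.705, 0.709, -0.0]
ft_force: [-0.2, 0.5, -2.8]
opening: 9.2
finger_force: 58.9
```

```bash
for i in 1 2 3; do :; done; python3 -m creep '[[[0,0,0.7,0],[0,0,0,0]]]' | grep -E 'pos|ft'; python3 -m creep '[[[0,0,0.7,0],[0,0,0,0]]]'| grep -E 'pos|ft';  python3 -m creep '[[[0,0,0.7,0],[0,0,0,0]]]'| grep -E 'pos|ft'
```

```text
tool_pos: [642.4, -117.2, 113.5]
ft_force: [-0.2, -0.8, -2.7]
tool_pos: [642.5, -117.3, 113.0]
ft_force: [-0.8, -1.5, -2.6]
tool_pos: [642.5, -117.4, 112.4]
ft_force: [0.7, -0.5, -1.7]
```

```bash
python3 -m creep '[[[0,0,0.7,0],[0,0,0,0]]]' | grep -E 'pos|ft'; python3 -m creep '[[[0,0,0.7,0],[0,0,0,0]]]'| grep -E 'pos|ft'
```

```text
tool_pos: [642.5, -117.6, 111.4]
ft_force: [-0.5, -2.3, -2.5]
tool_pos: [642.4, -117.6, 110.8]
ft_force: [0.3, -3.2, -2.3]
```

```bash
python3 -m creep '[[[-0.7,0,0,0],[0,0,0.7,0],[0,0,0,0]]]' | grep -E 'pos|ft'; python3 -m creep '[[[0,0,1,0],[0,0,0,0]]]'| grep -E 'pos|ft';python3 -m creep '[[[0,0,1,0],[0,0,0,0]]]'| grep -E 'pos|ft'
```

```text
tool_pos: [642.4, -117.8, 110.0]
ft_force: [0.0, -2.4, -2.9]
tool_pos: [642.4, -117.8, 109.0]
ft_force: [0.7, -2.6, -2.4]
tool_pos: [642.4, -117.8, 108.0]
ft_force: [0.6, -2.1, -2.5]
```

```bash
python3 -m creep '[[[-0.6,0,0,0],[0,0,1,0],[0,0,0,0]]]' | grep -E 'pos|ft'; python3 -m creep '[[[0,0,0.7,0],[0,0,0,0]]]'| grep -E 'pos|ft';python3 -m creep '[[[0,0,0.6,0],[0,0,0,0]]]'| grep -E 'pos|ft'
```

```text
tool_pos: [642.3, -118.0, 106.8]
ft_force: [-0.2, -1.4, -3.2]
tool_pos: [642.3, -118.1, 106.1]
ft_force: [0.1, 0.2, -2.8]
tool_pos: [642.3, -118.2, 105.6]
ft_force: [-0.4, 0.5, -3.6]
```

```bash
python3 -m creep '[[[0,0,0.4,0],[0,0,0,0]]]' | grep -E 'pos|ft'; python3 -m creep '[[[0,0,0.4,0],[0,0,0,0]]]'| grep -E 'pos|ft'
```

```text
tool_pos: [642.4, -118.4, 105.3]
ft_force: [-0.8, 0.2, -2.4]
tool_pos: [642.4, -118.4, 105.0]
ft_force: [0.1, -0.2, -2.5]
```

```bash
python3 -m creep '[[[0,0,0.4,0],[0,0,0,0]]]' | grep -E 'pos|ft'; python3 -m creep '[[[0,0,0.4,0],[0,0,0,0]]]'| grep -E 'pos|ft'
```

```text
tool_pos: [642.4, -118.4, 104.9]
ft_force: [-0.4, 1.0, -1.4]
tool_pos: [642.5, -118.4, 104.8]
ft_force: [-1.3, 1.8, 2.3]
```

```bash
python3 -m creep '[[[0,0,-0.4,0],[0.57,-0.37,0,-0.02],[0,0,0,0]]]' | grep -E 'pos|ft|rot'; python3 -m creep '[[[0.57,-0.37,0,-0.02],[0.57,-0.37,0,-0.02],[0,0,0,0]]]' | grep -E 'pos|ft|rot';python3 -c "
from h import *
delta((642.8,-117.5,105),1.698);print(ctrl.get_obs()['ft_torque'])"
```

```text
tool_pos: [642.3, -118.3, 104.8]
ee_rot: [0.0, 0.698, 0.716, -0.0]
ft_force: [-0.3, 0.5, 1.7]
tool_pos: [641.7, -117.0, 104.8]
ee_rot: [0.001, 0.683, 0.73, 0.0]
ft_force: [0.8, -0.8, 0.8]
pos [ 641.7 -117.   104.8] yaw 1.637 -> shift [-0.5  1.1 -0.2] turn -0.061 F [ 0.8 -0.8  0.8] open 9.2 clk 12.6
[-0.43836478 -0.17540516  0.04163909]
```

```bash
python3 -m creep '[[[0.57,-0.37,0,-0.02],[0,0,0,0]]]' | grep -E 'pos|ft|rot'; python3 -m creep '[[[0.43,-0.28,0,-0.015],[0,0,0,0]]]' | grep -E 'pos|ft|rot';python3 -c "
from h import *
delta((642.8,-117.5,105),1.698);print(ctrl.get_obs()['ft_torque'])"
```

```text
tool_pos: [641.2, -116.3, 104.8]
ee_rot: [0.0, 0.676, 0.737, 0.0]
ft_force: [1.0, -1.7, 1.9]
tool_pos: [640.7, -115.8, 104.8]
ee_rot: [0.0, 0.671, 0.742, 0.0]
ft_force: [1.7, -1.5, 1.3]
pos [ 640.7 -115.8  104.8] yaw 1.672 -> shift [-1.9  1.9 -0.2] turn -0.026 F [ 1.7 -1.5  1.3] open 9.4 clk 13.0
[-0.33875471 -0.27864897  0.08936916]
```

```bash
python3 -m creep '[[[0,-0.2,0,-0.01],[0,0,0,0]]]' | grep -E 'pos|ft|rot'; python3 -m creep '[[[0.28,-0.19,0,-0.01],[0,0,0,0]]]' | grep -E 'pos|ft|rot';python3 -m creep '[[[0.28,-0.19,0,-0.01],[0,0,0,0]]]' | grep -E 'pos|ft|rot';python3 -c "
from h import *
delta((642.8,-117.5,105),1.698);print(ctrl.get_obs()['ft_torque'])"
```

```text
tool_pos: [640.5, -115.8, 104.8]
ee_rot: [0.0, 0.667, 0.745, 0.0]
ft_force: [0.7, -0.9, 2.2]
tool_pos: [640.2, -115.6, 104.8]
ee_rot: [0.0, 0.663, 0.748, 0.0]
ft_force: [-0.1, -1.8, 3.0]
tool_pos: [640.1, -115.4, 104.8]
ee_rot: [0.0, 0.66, 0.752, 0.0]
ft_force: [1.8, -1.5, 3.5]
pos [ 640.1 -115.4  104.8] yaw 1.701 -> shift [-2.4  2.4 -0.2] turn 0.003 F [ 1.8 -1.5  3.5] open 9.2 clk 13.6
[-0.40065462 -0.26412613  0.03254558]
```

```bash
for r in 1; do python3 -m creep '[[[0.28,-0.19,0,-0.01],[0,0,0,0]]]' | grep -E 'pos|ft|rot'; python3 -c "
from h import *
print(ctrl.get_obs()['ft_torque'],tool()[3])"; python3 -m creep '[[[0.2,-0.19,0,-0.01],[0,0,0,0]]]' | grep -E 'pos|ft|rot';python3 -c "
from h import *
print(ctrl.get_obs()['ft_torque'],tool()[3])"; done
```

```text
tool_pos: [639.9, -115.2, 104.8]
ee_rot: [0.0, 0.656, 0.755, 0.0]
ft_force: [2.0, -2.4, 3.6]
[-0.4650363  -0.30475688  0.01272308] 1.7112103886584105
tool_pos: [639.8, -115.0, 104.8]
ee_rot: [0.0, 0.652, 0.758, 0.0]
ft_force: [2.3, -1.9, 4.0]
[-0.43355567 -0.40405691 -0.16524115] 1.720969712254756
```

```bash
python3 -m creep '[[[0.2,-0.19,0,-0.01],[0,0,0,0]]]' | grep -E 'pos|ft|rot'; python3 -c "
from h import *
print(ctrl.get_obs()['ft_torque'],tool()[3])
I,D=ctrl.capture('wrist');cv2.imwrite('pics/w4.png',cv2.resize(I[80:300,80:330],None,fx=3,fy=2.7,interpolation=cv2.INTER_CUBIC))"
```

```text
tool_pos: [639.9, -114.5, 104.8]
ee_rot: [0.0, 0.648, 0.761, 0.001]
ft_force: [4.2, -0.8, 3.3]
[-0.26337803 -0.78832975 -0.32995186] 1.7310179370192238
```

View pics/w4.png

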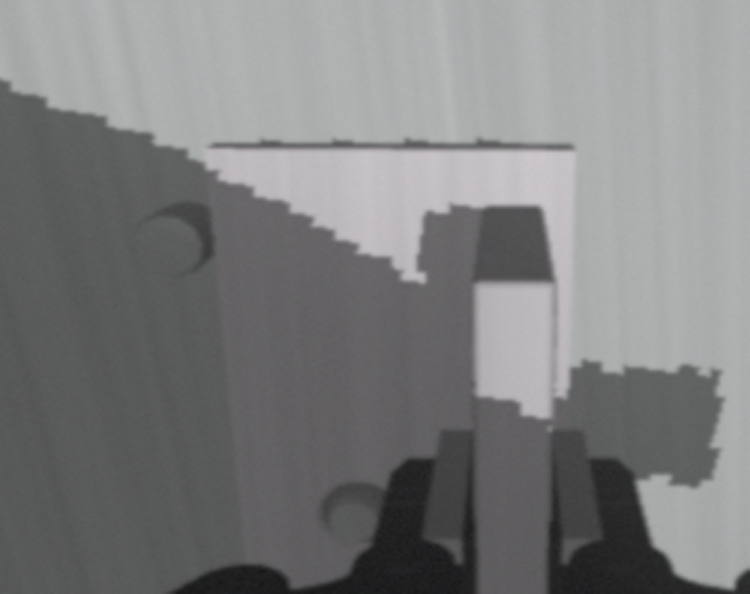

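The crop shows the peg at about (180,240) touching the foot's front edge. The pin sits inside the hole at (355,510) and the foot is flush, and both the force and torque confirm contact. Releasing.

```bash
python3 -m creep '[[[0,0,0,0],[0,0,0,0],[0,0,0,0],[0,0,0,0]]]' 35; python3 -m creep '[[[0,0,-10,0],[0,0,-30,0],[0,0,-50,0],[0,0,-50,0],[-30,0,-10,0]]]'; python3 -m creep '[[[-40,0,0,0],[0,0,0,0],[0,0,0,0]]]' >/dev/null; python3 - <<'E'
from h import *
I,D=ctrl.capture("wrist");P=np.array(ctrl.camera_model("wrist")["pose"]);C=cloud("wrist",D);cv2.imwrite("w5raw.png",I);np.save("w5P.npy",P)
r=min(ctrl.trace("wrist","stop"),key=lambda r:np.linalg.norm(np.median(C[r["mask"]],0)[:2]-[625,-117]))
p=C[r["mask"]];f=p[(p[:,2]>80)&(p[:,2]<96)];print("foot",cv2.minAreaRect(f[:,:2].astype(np.float32)),"z",np.percentile(f[:,2],[5,50,95]))
t=p[(p[:,2]>130)&(p[:,2]<150)];print("fin",cv2.minAreaRect(t[:,:2].astype(np.float32)),np.median(t[:,2]))
pl=C[(abs(C[...,2]-80)<5)];print("platform z",np.median(pl[:,2]))
delta((0,0,0),0)
cv2.imwrite("pics/w5.png",cv2.resize(I,(800,600),interpolation=cv2.INTER_CUBIC))
E
```

```text
clock: 14.65
tool_pos: [638.5, -114.4, 104.0]
ee_rot: [-0.001, 0.648, 0.761, -0.0]
ft_force: [1.5, 0.8, -0.1]
opening: 35.0
finger_force: 0.0
clock: 15.15
tool_pos: [646.6, -142.2, 263.9]
ee_rot: [0.006, 0.647, 0.763, 0.003]
ft_force: [1.1, -0.4, 0.0]
opening: 34.8
finger_force: 0.0
foot ((620.0889282226562, -116.00473022460938), (62.178565979003906, 111.88180541992188), 9.233736991882324) z [86.1375672  87.35863506 88.56116075]
fin ((640.08935546875, -111.67172241210938), (9.611364364624023, 90.26455688476562), 8.898228645324707) 137.3123699401669
platform z 79.32679062073876
pos [ 650.1 -183.   254.5] yaw 1.731 -> shift [ 284.1 -612.4  255.1] turn 1.731 F [-0.2  1.1  1. ] open 35.3 clk 15.55
```

View pics/w5.png

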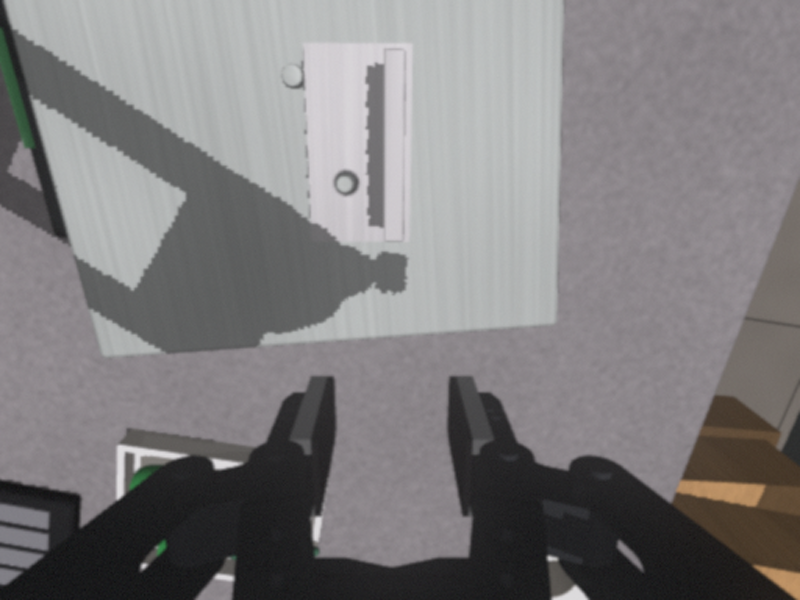

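The last picture shows the pin centred in the hole at (346,182) and the peg at (292,75) against the front edge. The foot top is at 87.4 mm, so it is flush, and the gripper is clear. Handing in.

```bash
python3 -c "
from plant import ctrl
print(ctrl.sign_off())"
```

```text
the job is handed in; nothing more can be done
None
```

The tray stop is mounted and the job is handed in: hole down over the pin, foot flush on the platform, front edge against the peg, gripper released and clear. At hand-in the clock was near 16 s, and the highest measured force against the scale was roughly 7 N, well under 2 kg.

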